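Cold-seal a blister card in the dispensary press

ROBOT

A 6-joint arm with a two-finger parallel gripper is mounted at the origin on the work surface. World frame = base frame: x ahead of the robot, y to its left, z up, the work surface at z = 0. Lengths are in m, angles in rad, forces in N, time in s.
With the tool pointing down it reaches from about 0.425 to 1.125 m from the base axis. Payload 14.9 kg.
Tool frame: the origin (TCP) lies between the finger pads; the fingertips stand 25 mm ahead of it and the grasp point (between the pads) lies 6 mm ahead of it; z points along the fingers, y is the direction in which the jaws open and shut (so a half turn about z gives the same grasp; the last joint's range is limited). The gripper opens to 91 mm and grips with 3 to 60 N. Pads are 32 mm wide; open, the fingers measure 118 mm over their backs; the gripper's body (76 mm by 178 mm) begins 60 mm behind the grasp point.
Start: joints at [-1.327, 0.379, 1.734, -0, 1.028, -0.033], TCP at [0.191, -0.673, 0.239] pointing down, gripper open.
Joint ranges: [-2.77, 2.77], [-0.74, 2.19], [0, 2.66], [-1.06, 4.2], [0.31, 2.87], [-3.08, 3.08]. Speed limits (rad/s): [1.89, 1.89, 2.39, 3.14, 3.14, 3.14].

INTERFACE

Orientations are given as a unit quaternion [x, y, z, w].
In Python, from cell import observe, grab_frame, get_calibration, sign_off gives the robot as it stands.
- The arm moves only by the tool apply_moves, never from a script. Its argument "deltas" is a list of rows, each a list of 3 entries, a list of its own where there are three numbers: the shift along the world's x, y, z in m, then the turn about the world's z in degrees, then the gripper's target within -1 to 1 (shut at 1, half-way at 0, fully open at -1). A call has 1 to 10 rows; each row shifts and turns the commanded pose from where the row before left it; what a row does not reach is not made up. A row lasts 1/8 s, in which the tool goes at most 62.5 mm and 10.7 degrees, less where a joint would pass 70% of its speed; a pose out of reach is approached as far as the arm can. A call is refused whole if a number of a shift passes 0.0625 or a number of a turn 10.7, either way. A call with a gripper value outside its range is refused whole. The fingers move at their own pace and stop on an object; "squeeze" is the grip in N (left out, the last holds). Time passes only in rows, so rows that do not move let the fingers close. It gives the time, the measured TCP pose, the force and the opening at its end, in the units of the state.
- observe(): the state, without advancing time (a new reading comes with each control period).
- grab_frame(name): name is "scene" or "top" or "wrist"; returns (picture, depth): 420x560x3 uint8, red, green, blue; 420x560 float32, m along the optical axis (not along the pixel's ray), 0 where there is no reading.
- get_calibration(name): a dict with "fov_y" (degrees; the focal length in pixels is half the picture's height over the tangent of half this angle, whatever the lens; pixels are square), "cx", "cy" (the principal point, pixels), "k1" (the pictures are not rectified: a ray, as slopes to the right and down, at radius r is drawn at 1 + k1 r^2 times it, then the intrinsics apply), "view" (4x4, takes a point from world to camera coordinates). Camera axes: x right, y down, z forward; pixel columns grow to the right and rows downward; lengths in m; the calibration is good to about 2 mm. A picture is of the moment at which its call begins: read the wrist's pose just before it. get_calibration takes no time and is no camera call; for the wrist camera it gives the pose at the moment of the call.
- sign_off(): hands the job in, once; it reports no verdict.
The state is a dict: "clock": time; "q": joint angles; "qvel": joint speeds; "joint_torque": joint torques, N m; "eef_pos": TCP position; "eef_rot": TCP orientation; "force": force on the tool from outside, world axes, zero at the start; "wrist_torque": the same for the moment, N m; "gripper_width": finger opening in m.
Only numpy, scipy, OpenCV 4.12 (cv2) and the standard library are available. Lean on these libraries where they do the work, as an engineer would, in place of code of your own. Each camera call takes 0.05 s, during which the arm holds its last target. There are 200 camera calls.

TASK

Seal the filled blister card that has the blue end stripes: lay it in the nest of the press's loading tray, push the tray fully home under the raised platen, then press the platen down against its springs until it lies level on the card, and keep it bearing on the card with a steady 7 to 17 N for at least two seconds, never over 25 N or the tablets crush. Then let the platen spring back up, leave the card in the tray under it, and leave everything else on the counter where it stands.

Things in the scene. Friction and masses are not known exactly. Their poses are not given: they have to be found in the camera images.
- card_center (a point): The blister card to be sealed: 56 x 90 x 13 mm block, white top with a blue stripe across each short end, pale round cells; loose on the counter, 35 to 65 g. The point is its centre, half-way up (6.5 mm above its underside). Axes: x across the 56 mm width, y along the 90 mm length, z up. Either way round is right.
- card: The same blister card; origin at the centre of its underside, axes as card_center.
- sealed_card_center (a point): A card already sealed, same size, plain grey foil top without stripes. A bystander: leave it alone. The point is its centre.
- press: Cold-seal press, fixed: grey base 210 x 176 x 28 mm, a wing to its -y side (104 mm wide, to y = -255 mm) with rails for the tray, white hinged platen, rear cover 88 mm high. Origin: under its middle, below a card that is home, 0 to 6 mm above the counter as its screw feet are set; all its heights count from there. Axes: -x the front (platen's free edge), +x the hinge side, y along the tray's run, z up.
- tray (a joint): Aluminium loading tray on rails: m pulled out from home along the press's -y. 0 = fully home against its stop under the platen, 0.175 = fully out. Sliding friction about 1.5 N plus slight damping; it stays where it is left. Its top plate (the nest floor) is 42 mm above the press origin.
- tray_nest (a point): Centre of the nest floor (dark blue) on the tray, 42 mm above the press origin; axes as the press. Card: 56 mm width along x, 90 mm length along y. Six 8 mm pins with tapered tips, 9 mm high, surround it with 1 to 1.5 mm play per side: two per long side (x = +-33.5, y = +-36 mm), one mid each short end (y = +-50.5 mm). Long sides are open between pins (64 mm) for fingers. A seated card stands 4 mm above the pins.
- tray_knob (a point): Middle of the black upright knob (diameter 22 mm, from 50 to 82 mm above the press origin) at the tray's outer end, 115 mm from the nest centre along the press's -y; push it along the press's +y to send the tray home. The point is 66 mm above the press origin.
- platen (a joint): Tilt angle of the platen (white hinged plate with an orange silicone pressing face beneath), rad. 0 = level, +0.62 = fully raised (its rest position against the springs); a seated card that is home stops it level at about 0. It rises by itself, damped, when let go.
- hinge_axis (a point): On the platen's hinge axis, in the middle of its width, 61 mm above the press origin, 85 mm behind (+x of) the press origin; the axis runs along the press's y. The platen is 120 mm wide (y), reaches 138 mm from the hinge and is 12 mm thick.
- platen_pad (a point): Crown of the domed round black rubber pad (48 mm wide, 10 mm high) on the platen, the place to press: 85 mm from the hinge, 20 mm above the hinge axis and straight above the card when level (81 mm above the press origin; raised 127). Springs less platen weight take 2 to 4 N of the push when raised, 4 to 7 N at level; all beyond bears on the card. On the card it is stiff: a millimetre is 10 N or more.
- vial_a: Amber vial with white cap, diameter 37, height 69 mm. Bystander; origin at its underside.
- vial_b: Amber vial with white cap, as vial_a. Bystander.
- stock_jar: Stock jar with red cap, diameter 60, height 100 mm. Bystander; origin at its underside.
- stock_bottle: Stock jar with blue cap, diameter 52, height 115 mm. Bystander; origin at its underside.
- spatula: Counting spatula, 200 mm long, lying flat. Bystander.

How it is judged:
By the outcome, as a careful person would: the job done as asked, in the order asked, and still so for the second after the job is handed in, with the robot touching nothing.
It also fails if it takes over 72 s, if anything falls off the work surface, if the arm or the gripper's body presses on something with over 40 N, if the wrist force passes 120 N, or if a joint passes its speed limit or range.

## Working session

There is one attempt and no reset: what is moved stays moved. The work goes in short steps, Python scripts to look and compute and a tool call to move; the robot and the scene stay as the last step left them, time stands still between calls to the robot, and variables do not carry over. Pictures are saved under pics/ and viewed, about 8 in all and at most 12, crops included, and the job is handed in when it is done.

Besides the shell and the picture viewer there is one more tool, called after ">>>" by a JSON object that holds its "method" and its "body", one argument or row to a line. apply_moves: Moves the arm, as the interface text tells. Its arguments: {"type":"object","properties":{"deltas":{"type":"array","items":{"type":"array"}},"squeeze":{"type":"number"}},"required":["deltas"]}

```bash
ls; mkdir -p pics; cat > h.py <<'E'
import numpy as np, cv2
from cell import observe, grab_frame, get_calibration, sign_off
def shot(name,tag):
    c=get_calibration(name); p,d=grab_frame(name)
    np.savez('pics/%s.npz'%tag,p=p,d=d,V=np.array(c['view']),f=p.shape[0]/2/np.tan(np.radians(c['fov_y'])/2),cx=c['cx'],cy=c['cy'],k1=c['k1'])
    cv2.imwrite('pics/%s.png'%tag,p[:,:,::-1]); return p,d
def load(tag): return np.load('pics/%s.npz'%tag)
def rays(z,uv):
    uv=np.atleast_2d(np.array(uv,float)); s=(uv-[z['cx'],z['cy']])/z['f']; u=s.copy()
    for _ in range(20): u=s/(1+z['k1']*(u**2).sum(1,keepdims=True))
    return np.c_[u,np.ones(len(u))]
def bydepth(z,uv):
    r=rays(z,uv); d=np.array([z['d'][int(round(v)),int(round(u))] for u,v in np.atleast_2d(uv)])
    V=z['V']; return ((r*d[:,None])-V[:3,3])@V[:3,:3]
def byheight(z,uv,h):
    r=rays(z,uv); V=z['V']; R=V[:3,:3]; o=-R.T@V[:3,3]; w=r@R
    return o+w*((h-o[2])/w[:,2])[:,None]
def cloud(z):
    H,W=z['d'].shape; uu,vv=np.meshgrid(range(W),range(H)); r=rays(z,np.c_[uu.ravel(),vv.ravel()])
    V=z['V']; return (((r*z['d'].ravel()[:,None])-V[:3,3])@V[:3,:3]).reshape(H,W,3)
E
python3 - <<'E'
from h import *
print({k:np.round(v,3) for k,v in observe().items()})
p,d=shot('top','t0'); q,_=shot('scene','s0')
c=get_calibration('top'); print(c)
E
```

```text
pics
{'clock': np.float64(0.0), 'q': array([-1.327,  0.379,  1.735, -0.   ,  1.029, -0.033]), 'qvel': array([-0.   , -0.001, -0.001, -0.003, -0.   , -0.001]), 'joint_torque': array([-2.0000e-03, -7.6373e+01, -4.3437e+01,  6.5000e-02,  4.2000e-02,
       -0.0000e+00]), 'eef_pos': array([ 0.191, -0.673,  0.238]), 'eef_rot': array([ 0.99 ,  0.138, -0.   , -0.001]), 'force': array([-0.232,  0.303, -1.086]), 'wrist_torque': array([-0.017,  0.013,  0.033]), 'gripper_width': np.float64(0.091)}
{'fov_y': 47.80584709050987, 'cx': 272.0220436411771, 'cy': 211.36953847703836, 'k1': 0.04094260391096985, 'view': array([[-0.02450768, -0.9996985 ,  0.0015102 ,  0.02675354],
       [-0.98757428,  0.02397583, -0.15531324,  0.57390328],
       [ 0.15523021, -0.0052978 , -0.98786412,  1.1925949 ],
       [ 0.        ,  0.        ,  0.        ,  1.        ]])}
```

View pics/t0.png

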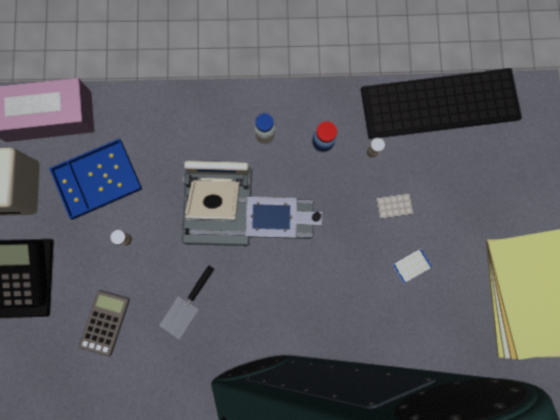

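View pics/s0.png

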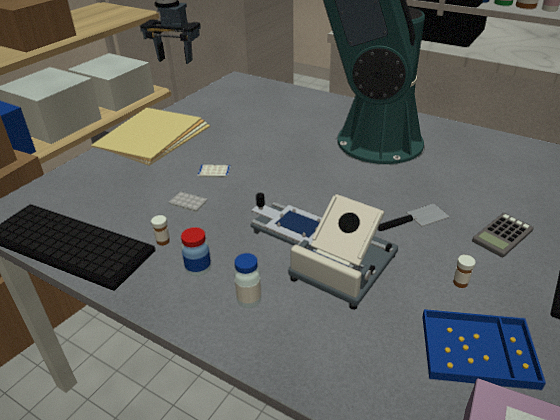

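The top view shows the striped card at about (412,265), the sealed one at (395,206), the press at (215,205), the tray pulled out with its nest at (272,217) and the knob at (316,217). I'll enlarge this area.

```bash
python3 - <<'E'
from h import *
z=load('t0'); p=z['p'][:,:,::-1]
c=cv2.resize(p[150:290,170:440],None,fx=2.9,fy=2.9,interpolation=cv2.INTER_CUBIC); cv2.imwrite('pics/t0c.png',c)
X=cloud(z)
hsv=cv2.cvtColor(np.ascontiguousarray(p),cv2.COLOR_BGR2HSV)
# card region: bright or blue within box
b=(slice(235,295),slice(380,445))
m=((X[...,2]>0.007)&(X[...,2]<0.03))[b].astype(np.uint8)
n,l,s,cc=cv2.connectedComponentsWithStats(m); k=1+np.argmax(s[1:,4])
pts=X[b][l==k]; print(len(pts),pts.mean(0),cv2.minAreaRect(pts[:,:2].astype(np.float32)*1000))
for uv in [(272,217),(252,217),(292,217),(316,217),(306,217),(298,203),(190,235),(240,235),(200,190),(212,201)]: print(uv,np.round(bydepth(z,uv)[0],4))
print(X[300,300],X[330,350])
E
```

```text
724 [ 0.42753153 -0.35018338  0.01327271] ((426.3477478027344, -350.8707580566406), (57.911354064941406, 89.46533966064453), 28.103654861450195)
(272, 217) [0.5597 0.0132 0.0439]
(252, 217) [0.5605 0.0652 0.0467]
(292, 217) [ 0.5564 -0.0383  0.0579]
(316, 217) [ 0.5502 -0.0969  0.0909]
(306, 217) [ 0.5575 -0.0755  0.0442]
(298, 203) [ 0.5965 -0.0563  0.0359]
(190, 235) [0.5189 0.2283 0.0335]
(240, 235) [0.5154 0.0977 0.0364]
(200, 190) [0.6244 0.1923 0.0998]
(212, 201) [0.5886 0.1578 0.138 ]
[ 3.44096949e-01 -5.51726866e-02 -3.03900532e-05] [ 0.26507988 -0.18181128  0.00271719]
```

View pics/t0c.png

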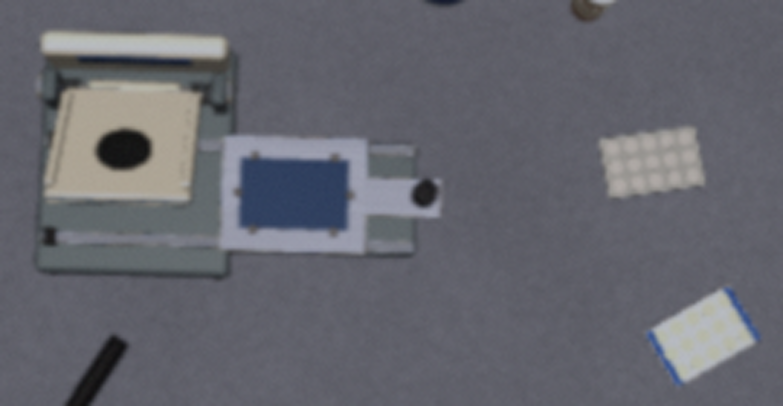

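The crop confirms the layout: the nest corners are at about (241,157) to (348,230), the knob at (424,192), and the card is rotated about 28°. I'll go above the card with the jaws across its width.

>>> {"method": "apply_moves", "body": {
  "deltas": [
    [[0.0236,0.0323,0],10.2,-1],
    [[0.0236,0.0323,0],10.2,-1],
    [[0.0236,0.0323,0],10.2,-1],
    [[0.0236,0.0323,0],10.2,-1],
    [[0.0236,0.0323,0],10.2,-1],
    [[0.0236,0.0323,0],10.2,-1],
    [[0.0236,0.0323,0],10.2,-1],
    [[0.0236,0.0323,0],10.2,-1],
    [[0.0236,0.0323,0],10.2,-1],
    [[0.0236,0.0323,0],10.2,-1]
  ]
}}

```text
clock: 1.35
eef_pos: [0.4278, -0.3492, 0.2388]
eef_rot: [0.514, 0.858, 0.0, -0.0]
force: [0.3, -0.8, 0.1]
gripper_width: 0.0911
```

>>> {"method": "apply_moves", "body": {
  "deltas": [
    [[0,0,-0.03],0,-1],
    [[0,0,0],0,-1]
  ]
}}

```text
clock: 1.6
eef_pos: [0.4265, -0.3492, 0.2072]
eef_rot: [0.516, 0.857, 0.0, -0.002]
force: [-0.9, -0.0, 0.2]
gripper_width: 0.0912
```

```bash
python3 - <<'E'
from h import *
o=observe(); print(o['eef_pos'],o['eef_rot'],o['clock'])
p,d=shot('wrist','w1'); z=load('w1'); X=cloud(z); print(z['V'])
m=((X[...,2]>0.006)&(X[...,2]<0.03)&(z['d']>0)).astype(np.uint8)
n,l,s,cc=cv2.connectedComponentsWithStats(m)
for k in range(1,n):
    if s[k,4]>800:
        P=X[l==k]; print(s[k],P.mean(0),cv2.minAreaRect(P[:,:2].astype(np.float32)*1000))
E
```

```text
[ 0.42648451 -0.34921572  0.20724461] [ 5.15892142e-01  8.56651574e-01  3.26163904e-04 -1.80909935e-03] 1.6
[[ 0.88447279  0.4665902  -0.00121254 -0.21493591]
 [ 0.44748579 -0.84751653  0.28543336 -0.50984145]
 [ 0.13215276 -0.25300063 -0.95839779  0.216412  ]
 [ 0.          0.          0.          1.        ]]
[ 254  155   53   80 4080] [ 0.42563406 -0.35139564  0.01273362] ((426.37274169921875, -352.8575744628906), (56.17582321166992, 89.25807189941406), 27.71291732788086)
[ 387  189   73   85 3274] [ 0.58632792 -0.31201834  0.01257978] ((586.7324829101562, -317.38250732421875), (57.20513153076172, 88.99846649169922), 6.24603271484375)
[ 162  324   89   48 2623] [ 0.4386146  -0.57317683  0.02149882] ((443.28424072265625, -584.5175170898438), (94.21929168701172, 66.63528442382812), 3.650827407836914)
```

View pics/w1.png

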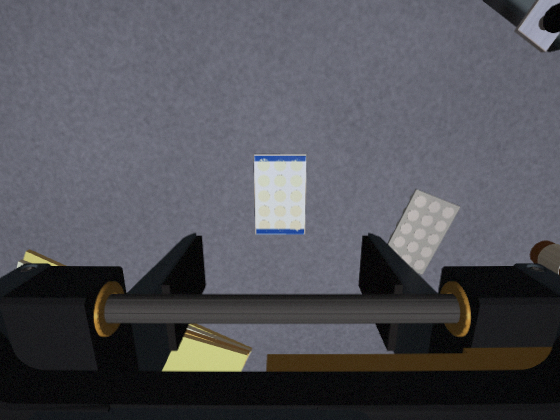

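The wrist view shows the striped card upright at (280,195), lined up with the jaws. The depth fit gives (0.426, -0.352) at 27.8°, which agrees with the top view. Descending.

>>> {"method": "apply_moves", "body": {
  "deltas": [
    [[0,-0.003,-0.045],0,-1],
    [[0,0,-0.045],0,-1],
    [[0,0,-0.045],0,-1],
    [[0,0,-0.03],0,-1],
    [[0,0,-0.01],0,-1],
    [[0,0,0],0,-1]
  ]
}}

```text
clock: 2.4
eef_pos: [0.4275, -0.3539, 0.0345]
eef_rot: [0.516, 0.856, -0.0, 0.0]
force: [0.2, -0.3, 0.7]
gripper_width: 0.0912
```

>>> {"method": "apply_moves", "body": {
  "deltas": [
    [[0,0,-0.006],0,-1],
    [[0,0,0],0,-1],
    [[0,0,0],0.3,0.3],
    [[0,0,0],0,0.5],
    [[0,0,0],0,0.5],
    [[0,0,0],0,0.5],
    [[0,0,0],0,0.5]
  ],
  "squeeze": 15
}}

```text
clock: 3.28
eef_pos: [0.4273, -0.3534, 0.028]
eef_rot: [0.514, 0.858, 0.0, -0.0]
force: [-1.3, -0.5, 1.6]
gripper_width: 0.056
```

>>> {"method": "apply_moves", "body": {
  "deltas": [
    [[0,0,0.03],0,0.5],
    [[0,0,0.045],0,0.5],
    [[0,0,0.045],0,0.5],
    [[0,0,0.045],0,0.5],
    [[0,0,0],0,0.5]
  ]
}}

```text
clock: 3.9
eef_pos: [0.4286, -0.3545, 0.1962]
eef_rot: [0.514, 0.858, -0.001, 0.003]
force: [-0.1, -0.3, -0.6]
gripper_width: 0.0558
```

>>> {"method": "apply_moves", "body": {
  "deltas": [
    [[0.016,0.035,0],-3.5,0.5],
    [[0.016,0.035,0],-3.5,0.5],
    [[0.016,0.035,0],-3.5,0.5],
    [[0.016,0.035,0],-3.5,0.5],
    [[0.016,0.035,0],-3.5,0.5],
    [[0.016,0.035,0],-3.5,0.5],
    [[0.016,0.035,0],-3.5,0.5],
    [[0.016,0.035,0],-3.7,0.5],
    [[0,0.01,0],0,0.5],
    [[0,0,0],0,0.5]
  ]
}}

```text
clock: 5.15
eef_pos: [0.5546, -0.0631, 0.1921]
eef_rot: [0.707, 0.708, -0.0, -0.001]
force: [0.2, -0.2, -0.7]
gripper_width: 0.0558
```

```bash
python3 - <<'E'
from h import *
o=observe(); print(o['eef_pos'],o['eef_rot'],o['gripper_width'],o['clock'])
shot('wrist','w2'); shot('top','t2')
a=cv2.imread('pics/w2.png'); cv2.imwrite('pics/w2b.png',cv2.resize(a,None,fx=1.42,fy=1.42,interpolation=cv2.INTER_CUBIC))
E
```

```text
[ 0.55457989 -0.0631475   0.1920784 ] [ 7.06686543e-01  7.07526406e-01 -4.70372401e-04 -5.41590806e-04] 0.05578160699194515 5.15
```

View pics/w2b.png

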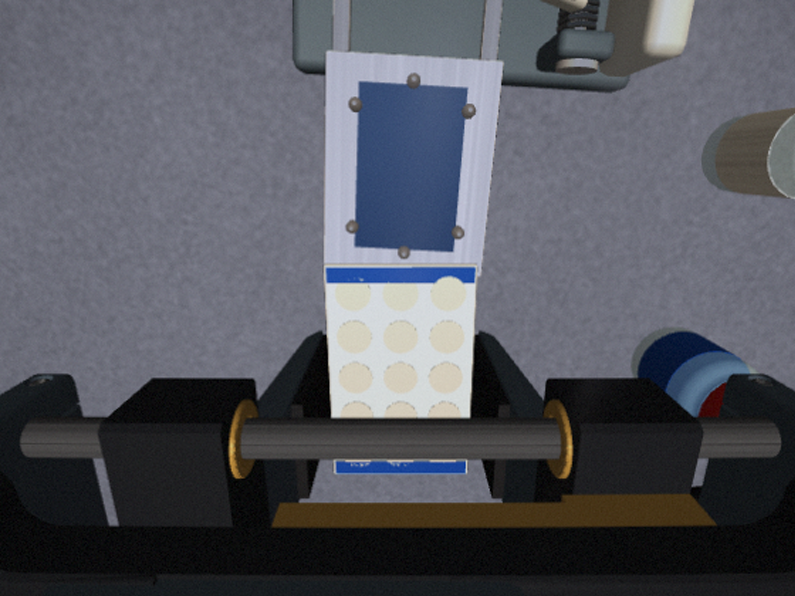

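The wrist view (800-wide) shows all six pins, at (355,104), (414,80), (468,111), (458,233), (404,253) and (352,227), and the card held straight. Now fitting the nest pose and the card pose in hand.

```bash
cat > fit.py <<'E'
from h import *
def fit(src,dst):  # 2D rigid src->dst
    a,b=src.mean(0),dst.mean(0); H=(src-a).T@(dst-b); t=np.arctan2(H[0,1]-H[1,0],H[0,0]+H[1,1])
    R=np.array([[np.cos(t),-np.sin(t)],[np.sin(t),np.cos(t)]]); return np.degrees(t),b-R@a,dst-(src@R.T+b-R@a)
E
python3 - <<'E'
from fit import *
z=load('w2'); s=1.42
X=cloud(z)
for uv in [(412,165),(440,200),(390,130),(335,150),(480,150),(310,20),(310,50)]: print(uv,np.round(X[int(uv[1]/s),int(uv[0]/s)],4))
pins=np.array([(355,104),(414,80),(468,111),(458,233),(404,253),(352,227)])/s
M=np.array([(-33.5,36),(0,50.5),(33.5,36),(33.5,-36),(0,-50.5),(-33.5,-36)])/1000
for h in (.048,.052,.056):
    P=byheight(z,pins,h)[:,:2]; t,c,r=fit(M,P); print(h,'yaw',t,'c',c,'rms',np.sqrt((r**2).mean()), np.linalg.norm(P[1]-P[4]))
# card in hand
m=[(326,265),(476,265),(466,473),(335,473)]
P=byheight(z,np.array(m)/s,observe()['eef_pos'][2]-.015); print(np.round(P,4),np.round(P.mean(0),4))
b=X[int(300/s):int(400/s),int(330/s):int(470/s)]; print('card top z',np.median(b[...,2]))
d=P[0]-P[3]+P[1]-P[2]; print('card yaw',np.degrees(np.arctan2(-d[0],d[1])))
# top cam knob & pins check, press corners
t=load('t0')
k=byheight(t,[(170+424/2.9,150+192/2.9)],.085)[0]; print('knob top(top cam)',k)
q=np.array([(255,155),(335,155),(334,233),(252,232),(237,192),(350,194)])/2.9+[170,150]
P=byheight(t,q,.054)[:,:2]; M2=np.array([(33.5,36),(33.5,-36),(-33.5,-36),(-33.5,36),(0,50.5),(0,-50.5)])/1000
print('top cam nest',fit(M2,P)[:2])
E
```

```text
(412, 165) [0.5626 0.0177 0.0472]
(440, 200) [ 0.5797 -0.0028  0.0466]
(390, 130) [0.5488 0.0383 0.046 ]
(335, 150) [0.5148 0.0269 0.0442]
(480, 150) [0.6044 0.027  0.044 ]
(310, 20) [0.5019 0.1002 0.0339]
(310, 50) [0.5009 0.0845 0.033 ]
0.048 yaw -3.081057483422692 c [0.560549   0.01409934] rms 0.0003238957998631813 0.1022017147875573
0.052 yaw -3.08105748342268 c [0.56048181 0.0141651 ] rms 0.0003253801728090411 0.10078829626979287
0.056 yaw -3.081057483422695 c [0.56041462 0.01423086] rms 0.0007643974927585621 0.09937487775202843
[[ 0.529  -0.0163  0.1775]
 [ 0.5828 -0.0163  0.1775]
 [ 0.5829 -0.1044  0.1775]
 [ 0.5285 -0.1045  0.1775]] [ 0.5558 -0.0604  0.1775]
card top z 0.1767159655481308
card yaw -0.10631008364637587
knob top(top cam) [ 0.55302605 -0.09809531  0.085     ]
top cam nest (np.float64(-2.3212413020056055), array([0.55907107, 0.01494728]))
```

The pin fit is tight (0.3 mm rms): nest at (0.5605, 0.0142), yaw -3.1°. The card is at (0.556, -0.060), yaw about 0. I'll move above the nest and check again before lowering.

>>> {"method": "apply_moves", "body": {
  "deltas": [
    [[0.0015,0.025,0],-1.5,0.5],
    [[0.0015,0.025,0],-1.5,0.5],
    [[0.0015,0.0245,-0.02],0,0.5],
    [[0,0,-0.035],0,0.5],
    [[0,0,-0.03],0,0.5],
    [[0,0,0],0,0.5],
    [[0,0,0],0,0.5]
  ]
}}

```text
clock: 6.12
eef_pos: [0.5603, 0.0105, 0.1089]
eef_rot: [0.726, 0.688, 0.0, 0.0]
force: [0.3, 0.1, -1.0]
gripper_width: 0.0558
```

```bash
python3 - <<'E'
from h import *
o=observe(); print(o['eef_pos'],o['eef_rot'],o['gripper_width'],o['clock'])
shot('wrist','w3')
a=cv2.imread('pics/w3.png')[100:400,150:410]; cv2.imwrite('pics/w3b.png',cv2.resize(a,None,fx=2,fy=2,interpolation=cv2.INTER_CUBIC))
E
```

```text
[0.56027409 0.01052464 0.10891124] [7.25840143e-01 6.87863299e-01 2.87463018e-04 2.94906228e-04] 0.05580859294915012 6.125
```

View pics/w3b.png

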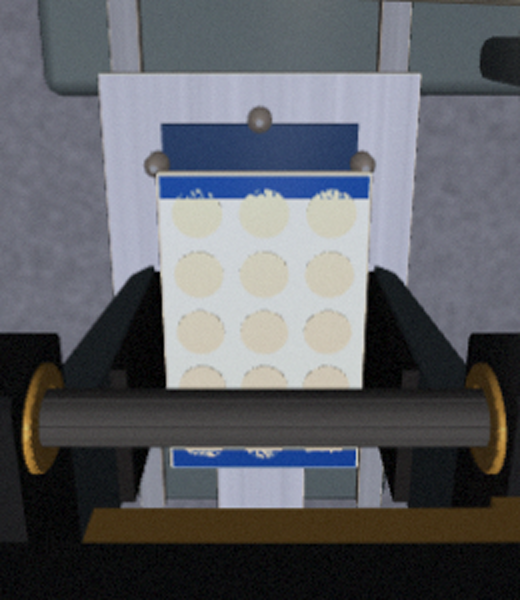

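The card is straight over the nest. In the crop the far pins are at (157,164), (260,119) and (362,163), and the card corners at (158,174), (370,174), (357,466) and (172,466).

```bash
python3 - <<'E'
from fit import *
z=load('w3'); g=lambda L:np.array(L)/2+[150,100]
M=np.array([(-33.5,36),(0,50.5),(33.5,36)])/1000
P=byheight(z,g([(157,164),(260,119),(362,163)]),.0525)[:,:2]; t,c,r=fit(M,P); print('nest',t,c,np.abs(r).max())
for h in (.0935,.0915):
    Q=byheight(z,g([(158,174),(370,174),(357,466),(172,466)]),h); d=Q[0]-Q[3]+Q[1]-Q[2]
    print(np.round(Q.mean(0),4),'yaw',np.degrees(np.arctan2(-d[0],d[1])),np.linalg.norm(Q[0]-Q[1]),np.linalg.norm(Q[0]-Q[3]))
X=cloud(z); print('card z',np.median(X[205:230,240:330,2]), 'floor',X[170:180,250:310,2].mean(),'plate',X[140:155,215:320,2].mean())
E
```

```text
nest -2.943081404161011 [0.56050923 0.01528171] 0.0007983495669556806
[0.5616 0.0128 0.0935] yaw -3.0399428138561464 0.05425222984773901 0.08835104321718361
[0.5616 0.0118 0.0915] yaw -3.0399428138561237 0.054928063137601894 0.08945165376107951
card z 0.09353453796621727 floor 0.047601866176288074 plate 0.04549735366567747
```

>>> {"method": "apply_moves", "body": {
  "deltas": [
    [[-0.0008,0.002,0],0,0.5],
    [[0,0,-0.015],0,0.5],
    [[0,0,-0.01],0,0.5],
    [[0,0,-0.004],0,0.5],
    [[0,0,0],0,0.5]
  ]
}}

```text
clock: 6.8
eef_pos: [0.5588, 0.0131, 0.0784]
eef_rot: [0.726, 0.688, -0.0, -0.0]
force: [-0.2, -0.6, -0.1]
gripper_width: 0.0559
```

>>> {"method": "apply_moves", "body": {
  "deltas": [
    [[0,0,-0.002],0,0.5],
    [[0,0,-0.001],0,0.5],
    [[0,0,0],0,0.5]
  ]
}}

```text
clock: 7.18
eef_pos: [0.559, 0.0131, 0.076]
eef_rot: [0.726, 0.688, 0.0, 0.0]
force: [0.4, 0.1, 0.3]
gripper_width: 0.0564
```

>>> {"method": "apply_moves", "body": {
  "deltas": [
    [[0,0,-0.001],0,0.5],
    [[0,0,-0.001],0,0.5],
    [[0,0,0],0,0.5]
  ]
}}

```text
clock: 7.55
eef_pos: [0.5591, 0.0131, 0.0747]
eef_rot: [0.726, 0.688, -0.0, -0.0]
force: [-5.2, 0.6, 14.8]
gripper_width: 0.0555
```

>>> {"method": "apply_moves", "body": {
  "deltas": [
    [[0,0,0.0005],0,0.0],
    [[0,0,0],0,-1],
    [[0,0,0],0,-1],
    [[0,0,0],0,-1],
    [[0,0,0],0,-1]
  ]
}}

```text
clock: 8.18
eef_pos: [0.559, 0.0131, 0.0744]
eef_rot: [0.726, 0.688, -0.0, -0.0]
force: [0.5, -0.1, 0.4]
gripper_width: 0.0906
```

>>> {"method": "apply_moves", "body": {
  "deltas": [
    [[0,0,0.03],0,-1],
    [[0,0,0.045],0,-1],
    [[0,-0.03,0.045],0,-1],
    [[0,-0.03,0],0,-1],
    [[0,0,0],0,-1]
  ]
}}

```text
clock: 8.8
eef_pos: [0.5591, -0.0481, 0.1949]
eef_rot: [0.726, 0.687, 0.0, 0.0]
force: [0.0, 0.9, -0.5]
gripper_width: 0.0916
```

```bash
python3 - <<'E'
from fit import *
o=observe(); print(o['eef_pos'],o['force'],o['gripper_width'],o['clock'])
shot('wrist','w4'); z=load('w4'); X=cloud(z)
a=cv2.imread('pics/w4.png')[30:230,180:380]; cv2.imwrite('pics/w4b.png',cv2.resize(a,None,fx=3,fy=3,interpolation=cv2.INTER_CUBIC))
m=(X[...,2]>.053)&(X[...,2]<.068)&(abs(X[...,0]-.56)<.026)&(abs(X[...,1]-.015)<.042)
P=X[m]; A=np.c_[P[:,:2]-[.5605,.0145],np.ones(len(P))]; co=np.linalg.lstsq(A,P[:,2],rcond=None)[0]; print('card plane',co,len(P), 'plate',np.median(X[(abs(X[...,0]-.519)<.003)&(abs(X[...,1]-.015)<.04)][:,2]))
E
```

```text
[ 0.55909825 -0.04812807  0.19491872] [ 0.01949997  0.85268952 -0.53800266] 0.09157397971928953 8.8
card plane [ 0.00104921 -0.00097844  0.05970589] 6088 plate 0.281655214057248
```

View pics/w4b.png

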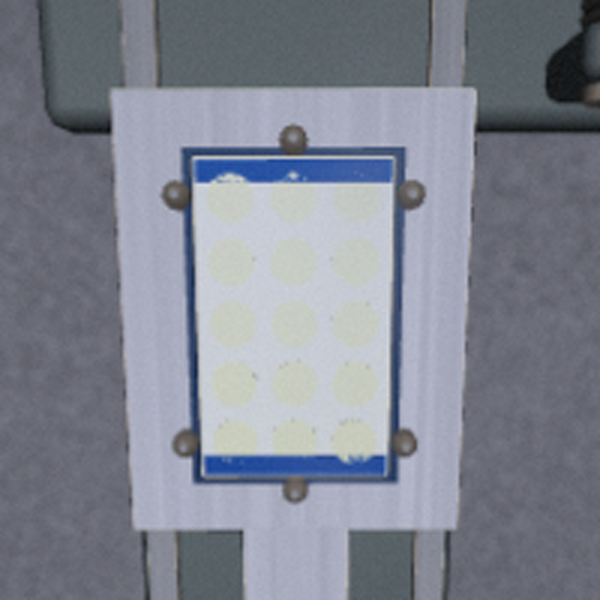

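The view shows the card inside all six pins, lying flat: the plane tilt is 0.001 and the top is at 59.7 mm, so the press offset is about 4.5 mm. Next I'll close the fingers and get behind the knob.

>>> {"method": "apply_moves", "body": {
  "deltas": [
    [[-0.002,-0.03,0],0,1],
    [[-0.002,-0.03,0],0,1],
    [[-0.003,-0.034,0],0,1],
    [[0,0,0],0,1],
    [[0,0,-0.04],0,1],
    [[0,0,-0.04],0,1],
    [[0,0,-0.03],0,1],
    [[0,0,0],0,1]
  ]
}}

```text
clock: 9.85
eef_pos: [0.5506, -0.1393, 0.0823]
eef_rot: [0.725, 0.688, -0.001, -0.002]
force: [-0.5, -0.4, 0.1]
gripper_width: 0.0141
```

>>> {"method": "apply_moves", "body": {
  "deltas": [
    [[0.0005,0.008,0],0,1],
    [[0.0005,0.008,0],0,1],
    [[0.0007,0.012,0],0,1],
    [[0.0008,0.015,0],0,1],
    [[0.0008,0.015,0],0,1],
    [[0,0,0],0,1]
  ]
}}

```text
clock: 10.6
eef_pos: [0.5552, -0.0816, 0.0844]
eef_rot: [0.725, 0.689, -0.0, -0.0]
force: [-0.2, -0.7, 0.3]
gripper_width: 0.0007
```

>>> {"method": "apply_moves", "body": {
  "deltas": [
    [[0.0008,0.015,0],0,1],
    [[0.0008,0.015,0],0,1],
    [[0.0008,0.015,0],0,1],
    [[0.0008,0.015,0],0,1],
    [[0.0008,0.015,0],0,1],
    [[0.0008,0.015,0],0,1],
    [[0.0005,0.008,0],0,1],
    [[0.0003,0.005,0],0,1]
  ]
}}

```text
clock: 11.6
eef_pos: [0.5606, 0.0172, 0.0845]
eef_rot: [0.724, 0.69, -0.003, 0.002]
force: [-6.7, -85.5, 10.5]
gripper_width: 0.0008
```

```bash
python3 - <<'E'
from fit import *
o=observe(); print(o['eef_pos'],o['force'],o['clock'])
shot('top','t5'); shot('scene','s5')
a=cv2.imread('pics/t5.png')[150:270,170:370]; b=cv2.imread('pics/s5.png')[160:310,220:420]
cv2.imwrite('pics/c5.png',np.hstack([cv2.resize(a,(450,270),interpolation=cv2.INTER_CUBIC),cv2.resize(b,(350,270),interpolation=cv2.INTER_CUBIC)]))
E
```

```text
[0.56062034 0.01715493 0.08452585] [ -6.67607131 -85.52897585  10.48147962] 11.6
```

View pics/c5.png

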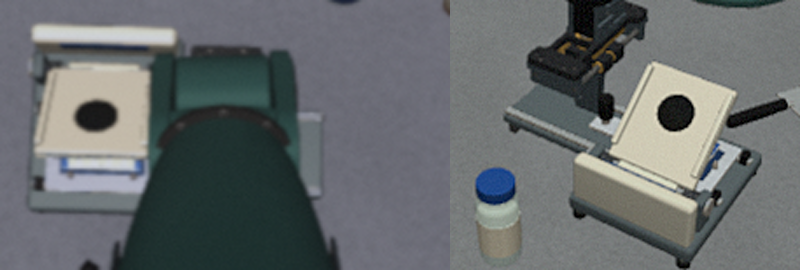

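It's at the stop: 85 N on the wrist, higher than I meant, because the tray started less than 0.175 m out. The picture shows the tray under the platen with its knob near the wing's inner end. Backing off.

>>> {"method": "apply_moves", "body": {
  "deltas": [
    [[-0.0005,-0.01,0],0,1],
    [[0,0,0],0,1]
  ]
}}

```text
clock: 11.95
eef_pos: [0.5604, 0.0099, 0.0844]
eef_rot: [0.726, 0.688, 0.0, -0.0]
force: [-0.0, -0.3, -0.1]
gripper_width: 0.0007
```

>>> {"method": "apply_moves", "body": {
  "deltas": [
    [[-0.001,-0.02,0],0,1],
    [[0,0,0.05],0,1],
    [[0,0,0.05],0,1],
    [[0,0,0.05],0,1],
    [[0,0,0],0,1]
  ]
}}

```text
clock: 12.58
eef_pos: [0.5613, -0.0104, 0.2383]
eef_rot: [0.726, 0.688, 0.002, 0.002]
force: [-0.1, -0.3, -0.2]
gripper_width: 0.0003
```

```bash
python3 - <<'E'
from fit import *
o=observe(); print(o['eef_pos'],o['force'],o['clock'])
shot('wrist','w6'); shot('top','t6')
z=load('w6'); cv2.imwrite('pics/w6b.png',cv2.resize(cv2.imread('pics/w6.png'),None,fx=1.42,fy=1.42,interpolation=cv2.INTER_CUBIC))
t=load('t6'); h=byheight(t,[(100,100)],.1)
X=cloud(t); p=t['p'].astype(int)
m=(p.max(2)<55)&(X[...,2]>.10)&(X[...,2]<.16)&(abs(X[...,1]-.16)<.06)&(abs(X[...,0]-.59)<.06)
print('pad',m.sum(),X[m].mean(0),X[m].max(0),X[m].min(0))
E
```

```text
[ 0.56127297 -0.01043744  0.23830766] [-0.08541042 -0.30121098 -0.20203275] 12.575
pad 168 [0.58925159 0.15791038 0.13382426] [0.60717848 0.17834361 0.14666197] [0.57246339 0.13912182 0.11850219]
```

View pics/w6b.png

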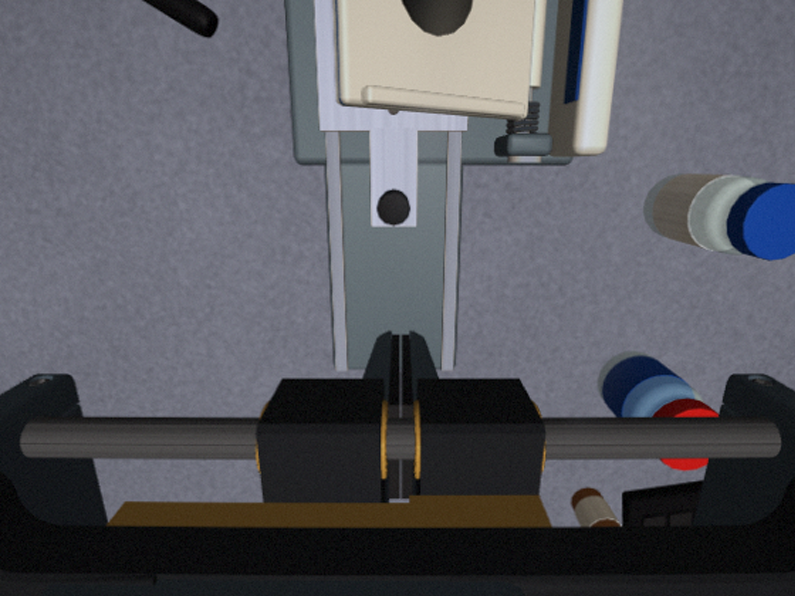

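Tray is home: its knob top is at (394,206) and the pad is partly visible at (437,10). I'll derive the home nest position from the knob and check it against the pad.

```bash
python3 - <<'E'
from fit import *
z=load('w6'); k=byheight(z,np.array([(394,206)])/1.42,.0865)[0]; u=np.array([.0537,.9986])
print('knob',k,'home nest',k[:2]+.115*u, 'knob pin0 old', np.array([.5605,.0145])-.115*u)
t=load('t6'); X=cloud(t); p=t['p'].astype(int)
# platen extents: light, high points
m=(p.min(2)>120)&(X[...,2]>.09)&(X[...,2]<.17)&(abs(X[...,1]-.16)<.08)&(X[...,0]<.66)
P=X[m]; print('platen',cv2.minAreaRect(P[:,:2].astype(np.float32)*1000),P.max(0),P.min(0))
# pad: dark blob, sphere-fit for centre of curvature with R=33.8mm
mm=(p.max(2)<60)&(X[...,2]>.10)&(abs(X[...,1]-.16)<.06)&(abs(X[...,0]-.59)<.06); B=X[mm]
from scipy.optimize import least_squares
r=least_squares(lambda c:np.linalg.norm(B-c,axis=1)-.0338,[.58,.16,.105],loss='soft_l1',f_scale=.001); print('C',r.x,np.sqrt(2*r.cost/len(B)),len(B))
E
```

```text
knob [0.56244007 0.04498285 0.0865    ] home nest [0.56861557 0.15982185] knob pin0 old [ 0.5543245 -0.100339 ]
platen ((592.5951538085938, 158.4347686767578), (122.43997955322266, 103.8477554321289), 87.32333374023438) [0.64703893 0.22113818 0.15999909] [0.53907822 0.09645478 0.09002154]
C [0.57500216 0.16018015 0.10700892] 0.001239451702554673 173
```

Everything agrees: home nest (0.5686, 0.1598), platen centred at y 0.158, and dome centre (0.575, 0.160), where I expected 0.576. I'll move above the pad and descend in steps.

>>> {"method": "apply_moves", "body": {
  "deltas": [
    [[0.002,0.034,0],0,1],
    [[0.002,0.034,0],0,1],
    [[0.002,0.034,0],0,1],
    [[0.002,0.034,0],0,1],
    [[0.002,0.034,0],0,1],
    [[0,0,-0.03],0,1],
    [[0,0,-0.03],0,1],
    [[0,0,-0.01],0,1],
    [[0,0,0],0,1]
  ]
}}

```text
clock: 13.8
eef_pos: [0.569, 0.1598, 0.1635]
eef_rot: [0.726, 0.688, -0.001, -0.0]
force: [1.2, -0.8, 1.1]
gripper_width: 0.0007
```

>>> {"method": "apply_moves", "body": {
  "deltas": [
    [[0,0,-0.004],0,1],
    [[0,0,-0.004],0,1],
    [[0,0,-0.004],0,1],
    [[0,0,-0.004],0,1],
    [[0,0,0],0,1]
  ]
}}

```text
clock: 14.42
eef_pos: [0.5695, 0.1601, 0.1483]
eef_rot: [0.726, 0.688, 0.0, 0.0]
force: [-0.5, 1.0, 1.8]
gripper_width: 0.0004
```

>>> {"method": "apply_moves", "body": {
  "deltas": [
    [[0,0,-0.004],0,1],
    [[0,0,-0.004],0,1],
    [[0,0,-0.004],0,1],
    [[0,0,-0.004],0,1],
    [[0,0,-0.004],0,1],
    [[0,0,-0.004],0,1],
    [[0,0,-0.003],0,1],
    [[0,0,0],0,1]
  ]
}}

```text
clock: 15.42
eef_pos: [0.5693, 0.1601, 0.1211]
eef_rot: [0.726, 0.688, -0.0, -0.0]
force: [-3.6, 0.5, 3.8]
gripper_width: 0.0005
```

>>> {"method": "apply_moves", "body": {
  "deltas": [
    [[0,0,-0.0015],0,1],
    [[0,0,-0.0015],0,1],
    [[0,0,-0.0015],0,1],
    [[0,0,-0.001],0,1],
    [[0,0,-0.001],0,1],
    [[0,0,0],0,1]
  ]
}}

```text
clock: 16.18
eef_pos: [0.5691, 0.1601, 0.1149]
eef_rot: [0.726, 0.688, -0.0, -0.0]
force: [-4.3, 0.5, 5.8]
gripper_width: 0.0003
```

>>> {"method": "apply_moves", "body": {
  "deltas": [
    [[0,0,-0.0005],0,1],
    [[0,0,-0.0005],0,1],
    [[0,0,-0.0005],0,1],
    [[0,0,0],0,1]
  ]
}}

```text
clock: 16.68
eef_pos: [0.5693, 0.1601, 0.1135]
eef_rot: [0.726, 0.688, -0.0, -0.0]
force: [-3.7, 1.2, 5.0]
gripper_width: 0.0006
```

>>> {"method": "apply_moves", "body": {
  "deltas": [
    [[0,0,-0.0005],0,1],
    [[0,0,-0.0005],0,1],
    [[0,0,0],0,1]
  ]
}}

```text
clock: 17.05
eef_pos: [0.5694, 0.1601, 0.1125]
eef_rot: [0.726, 0.688, -0.0, -0.0]
force: [-3.4, 0.4, 3.7]
gripper_width: 0.0003
```

>>> {"method": "apply_moves", "body": {
  "deltas": [
    [[0,0,-0.0005],0,1],
    [[0,0,0],0,1]
  ]
}}

```text
clock: 17.3
eef_pos: [0.5694, 0.1601, 0.112]
eef_rot: [0.726, 0.688, -0.0, -0.0]
force: [-4.4, -1.4, 4.6]
gripper_width: 0.0004
```

>>> {"method": "apply_moves", "body": {
  "deltas": [
    [[0,0,-0.0005],0,1],
    [[0,0,0],0,1]
  ]
}}

```text
clock: 17.55
eef_pos: [0.5694, 0.1601, 0.1115]
eef_rot: [0.726, 0.688, -0.0, -0.0]
force: [-4.0, 0.8, 4.7]
gripper_width: 0.0003
```

>>> {"method": "apply_moves", "body": {
  "deltas": [
    [[0,0,-0.0004],0,1],
    [[0,0,0],0,1]
  ]
}}

```text
clock: 17.8
eef_pos: [0.5694, 0.1601, 0.1111]
eef_rot: [0.726, 0.688, -0.0, -0.0]
force: [-3.3, 0.1, 4.6]
gripper_width: 0.0003
```

>>> {"method": "apply_moves", "body": {
  "deltas": [
    [[0,0,-0.0005],0,1],
    [[0,0,0],0,1]
  ]
}}

```text
clock: 18.05
eef_pos: [0.5694, 0.1601, 0.1108]
eef_rot: [0.726, 0.688, -0.0, -0.0]
force: [-5.1, -0.4, 10.8]
gripper_width: 0.0005
```

>>> {"method": "apply_moves", "body": {
  "deltas": [
    [[0,0,-0.0005],0,1],
    [[0,0,0],0,1]
  ]
}}

```text
clock: 18.3
eef_pos: [0.5694, 0.1601, 0.1108]
eef_rot: [0.726, 0.688, -0.0, -0.0]
force: [-8.4, -1.2, 15.9]
gripper_width: 0.0003
```

>>> {"method": "apply_moves", "body": {
  "deltas": [
    [[0,0,-0.0005],0,1],
    [[0,0,0],0,1]
  ]
}}

```text
clock: 18.55
eef_pos: [0.5694, 0.1601, 0.1106]
eef_rot: [0.726, 0.688, -0.0, -0.0]
force: [-11.9, -1.9, 23.5]
gripper_width: 0.0005
```

Level contact is at about 0.1108. The total is now 23.5 N, so roughly 16–18 N bears on the card, under the limit but a bit high. Easing off, then holding.

>>> {"method": "apply_moves", "body": {
  "deltas": [
    [[0,0,-0.0],0,1],
    [[0,0,0.0003],0,1],
    [[0,0,0],0,1]
  ]
}}

```text
clock: 18.92
eef_pos: [0.5694, 0.1601, 0.1107]
eef_rot: [0.726, 0.688, -0.0, -0.0]
force: [-9.0, -0.5, 20.3]
gripper_width: 0.0004
```

```bash
python3 - <<'E'
from fit import *
F=[]
for i in range(4):
    p=grab_frame('scene'); F.append(observe()['force'])
print(np.round(F,1),observe()['clock'])
z=load('s5'); cv2.imwrite('pics/s7.png',cv2.resize(p[0][160:310,220:420,::-1],None,fx=3,fy=3,interpolation=cv2.INTER_CUBIC))
E
```

```text
[[-9.4 -1.  19.8]
 [-9.3 -1.3 19.4]
 [-9.4 -0.9 19.8]
 [-9.9 -1.  19.4]] 19.125
```

View pics/s7.png

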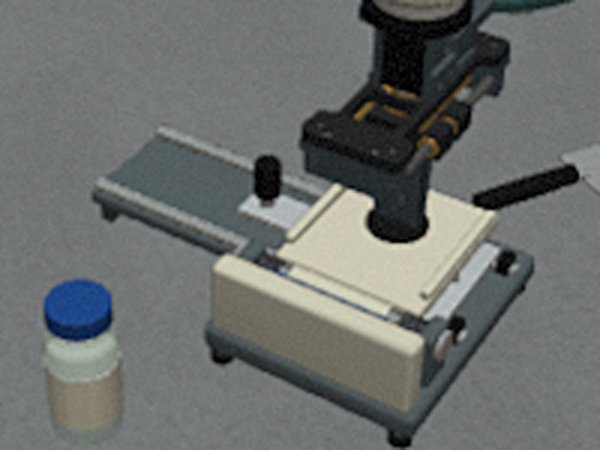

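The view shows the platen lying level on the card with the fingertips centred on the pad. I'll ease off slightly and hold for about 3 s.

>>> {"method": "apply_moves", "body": {
  "deltas": [
    [[0,0,0.0001],0,1],
    [[0,0,0],0,1],
    [[0,0,0],0,1],
    [[0,0,0],0,1],
    [[0,0,0],0,1],
    [[0,0,0],0,1],
    [[0,0,0],0,1],
    [[0,0,0],0,1],
    [[0,0,0],0,1],
    [[0,0,0],0,1]
  ]
}}

```text
clock: 20.38
eef_pos: [0.5694, 0.1601, 0.1107]
eef_rot: [0.726, 0.688, -0.0, -0.0]
force: [-8.0, -1.1, 18.4]
gripper_width: 0.0007
```

>>> {"method": "apply_moves", "body": {
  "deltas": [
    [[0,0,0],0,1],
    [[0,0,0],0,1],
    [[0,0,0],0,1],
    [[0,0,0],0,1],
    [[0,0,0],0,1],
    [[0,0,0],0,1],
    [[0,0,0],0,1],
    [[0,0,0],0,1],
    [[0,0,0],0,1],
    [[0,0,0],0,1]
  ]
}}

```text
clock: 21.62
eef_pos: [0.5694, 0.1601, 0.1107]
eef_rot: [0.726, 0.688, -0.0, -0.0]
force: [-8.0, 0.1, 18.3]
gripper_width: 0.0004
```

>>> {"method": "apply_moves", "body": {
  "deltas": [
    [[0,0,0],0,1],
    [[0,0,0],0,1],
    [[0,0,0],0,1],
    [[0,0,0],0,1],
    [[0,0,0],0,1],
    [[0,0,0],0,1],
    [[0,0,0],0,1],
    [[0,0,0],0,1],
    [[0,0,0],0,1],
    [[0,0,0],0,1]
  ]
}}

```text
clock: 22.88
eef_pos: [0.5694, 0.1601, 0.1107]
eef_rot: [0.726, 0.688, -0.0, -0.0]
force: [-9.4, -1.2, 18.8]
gripper_width: 0.0006
```

It held steady at 18.4 N total (about 10–14 N on the card) for 3.75 s. Now rising so the platen follows, then withdrawing.

>>> {"method": "apply_moves", "body": {
  "deltas": [
    [[0,0,0.004],0,1],
    [[0,0,0.006],0,1],
    [[0,0,0.008],0,1],
    [[0,0,0.008],0,1],
    [[0,0,0.01],0,1],
    [[0,0,0.012],0,1],
    [[0,0,0.025],0,1],
    [[0,0,0.03],0,1],
    [[0,0,0.04],0,1],
    [[0,0,0],0,1]
  ]
}}

```text
clock: 24.12
eef_pos: [0.5707, 0.1605, 0.2564]
eef_rot: [0.726, 0.688, 0.002, 0.001]
force: [0.9, 0.3, 0.2]
gripper_width: 0.0003
```

>>> {"method": "apply_moves", "body": {
  "deltas": [
    [[0,-0.04,0],0,1],
    [[0,-0.04,0],0,1],
    [[0,-0.04,0],0,1],
    [[0,-0.04,0],0,1],
    [[0,-0.04,0],0,1],
    [[-0.01,-0.04,0],0,1],
    [[-0.01,-0.04,0],0,1],
    [[0,0,0],0,1],
    [[0,0,0],0,1]
  ]
}}

```text
clock: 25.25
eef_pos: [0.5492, -0.1195, 0.2525]
eef_rot: [0.726, 0.688, -0.0, -0.0]
force: [-0.5, 0.1, 0.6]
gripper_width: 0.0005
```

```bash
python3 - <<'E'
from fit import *
o=observe(); print(o['eef_pos'],o['force'],o['clock'])
shot('top','t8'); shot('scene','s8')
a=cv2.imread('pics/t8.png')[90:300,90:450]; b=cv2.imread('pics/s8.png')[160:310,220:420]
cv2.imwrite('pics/c8.png',np.hstack([cv2.resize(a,(460,268),interpolation=cv2.INTER_CUBIC),cv2.resize(b,(340,268),interpolation=cv2.INTER_CUBIC)]))
t=load('t8'); X=cloud(t); z=load('t6'); Y=cloud(z)
for T,p in ((Y,z['p']),(X,t['p'])):
    p=p.astype(int); m=(p.max(2)<55)&(T[...,2]>.10)&(T[...,2]<.16)&(abs(T[...,1]-.16)<.06)&(abs(T[...,0]-.59)<.06); print('pad',T[m].mean(0))
E
```

```text
[ 0.54916682 -0.11950955  0.25254884] [-0.54908362  0.10925413  0.60540724] 25.25
pad [0.58925159 0.15791038 0.13382426]
pad [0.58930167 0.15791502 0.1340264 ]
```

View pics/c8.png

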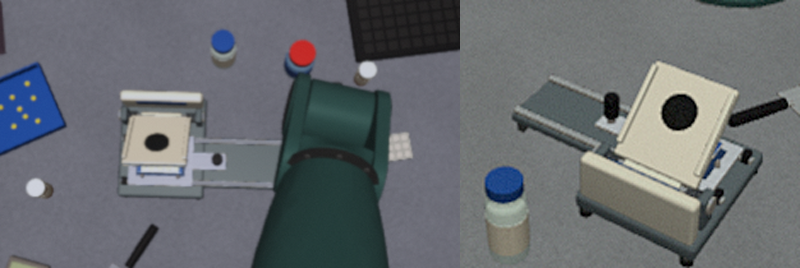

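The platen is fully raised again (the pad is back where it was), the card is in the tray under it, and the bystanders haven't moved. Handing in.

```bash
python3 -c "
from cell import sign_off
print(sign_off())"
```

```text
the job is handed in; nothing more can be done
None
```

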